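Tip a mass disc out of its pocket and stand it in the rack

ROBOT

A 6-joint arm with a two-finger parallel gripper is mounted at the origin on the work surface. World frame = base frame: x ahead of the robot, y to its left, z up, the work surface at z = 0. Lengths are in m, angles in rad, forces in N, time in s.
With the tool pointing down it reaches from about 0.3 to 0.85 m from the base axis. Payload 5.4 kg.
Tool frame: the origin (TCP) lies at the very end of the fingers, on their centre line; the grasp point (between the pads) lies 19 mm behind it (bot.hold_point_z is the distance from the TCP to the grasp point, in m); z points along the fingers, y is the line along which they close (so a half turn about z gives the same grasp; the last joint's range is limited). The gripper opens to 85 mm and grips with 20 to 120 N. Pads are 22 mm wide; open, the fingers measure 114 mm over their backs; the gripper's body (76 mm by 85 mm) begins 54 mm behind the grasp point. The pads swing forward as they close: fully open they stand 13 mm farther back than shut.
Start: joints at [-1.509, 0.158, 1.597, -0, 1.386, -0.21], TCP at [0.154, -0.554, 0.231] pointing down, gripper open.
Joint ranges: [-2.91, 2.91], [-0.94, 2.29], [0.18, 2.7], [-1.29, 4.43], [0.17, 2.64], [-3, 3]. Speed limits (rad/s): [2.57, 2.57, 3.14, 3.14, 3.14, 3.14].

INTERFACE

Orientations are given as a rotation vector (axis times angle).
In Python, from workcell import bot, eyes gives the robot as it stands.
- The arm moves only by the shell command python3 -m creep 'ROWS'. ROWS is JSON, a list of rows, each a list of 7 numbers: the shift along the tool's x, y, z each as a share of 0.25 m, from -1 to 1, then the turn, a rotation vector about the tool's x, y, z each as a share of 45 degrees, from -1 to 1, then the opening, from -1 (shut) to 1 (fully open). In form: [[dx, dy, dz, ax, ay, az, hand], ...]. A call has 1 to 8 rows; each row is the pose to reach, as a shift and turn from the pose commanded when the call began, along the tool's axes at that moment; what a row does not reach only later rows make up. A row lasts 1/8 s, in which the tool goes at most 62.5 mm and 10.7 degrees, less where a joint would pass 70% of its speed; a pose out of reach is approached as far as the arm can. A call with a number of a shift or a turn outside -1 to 1 is refused whole. A call with a gripper value outside its range is refused whole. The fingers move at their own pace and stop on an object; the grip force is fixed at half the most. Time passes only in rows, so rows that repeat a pose let the fingers close. It gives the time, the measured TCP pose, the force, the opening and the grip force at its end, in the units of the state.
- bot.get_state(): the state, without advancing time (a new reading comes with each control period).
- eyes.read_camera(name): name is "scene" or "top"; returns a dict with "frame" (384x512x3 uint8, red, green, blue), "camera_matrix" (3x3 intrinsics, pixels), "R" (3x3) and "t" (3): a world point X has camera coordinates R X + t. Camera axes: x right, y down, z forward; pixel columns grow to the right and rows downward; lengths in m; the calibration is good to about 2 mm. A picture is of the moment at which its call begins. There is no depth.
- bot.finish_job(): hands the job in; it is judged then, once.
The state is a dict: "time_s": time; "q": joint angles; "dq": joint speeds; "tau": joint torques, N m; "tool_pos": TCP position; "ee_rot": TCP orientation; "force": force on the tool from outside, world axes, zero at the start; "wrist_torque": the same for the moment, N m; "gripper_width": finger opening in m; "finger_force": force on a finger pad.
Only numpy, scipy, OpenCV 4.12 (cv2) and the standard library are available. Lean on these libraries where they do the work, as an engineer would, in place of code of your own. Each camera call takes 0.05 s, during which the arm holds its last target. There are 200 camera calls.

TASK

At the pressure calibration bench, take the larger of the two steel mass discs out of its white pocket block: press its edge down over the deep end of the pocket so that it tips and its other edge stands up, then grip that raised edge. Stand the disc on edge in the slot of the aluminium rack and let go; leave the smaller disc in its own pocket.

Things in the scene. Friction and masses are not known exactly. Their poses are not given: they have to be found in the camera images.
- large_disc: Plain dark steel disc, 66 mm diameter, 12 mm thick, about 0.32 kg. Origin at the centre of its underside, z along its axis (up while it lies flat). It starts flat in the pocket of large_block, its top flush with the block's top.
- large_disc_center (a point): The middle of the large disc: on its axis, halfway through its thickness (6 mm above the underside).
- large_block: Fixed white block holding the large disc: x from -40 to +50 mm, 82 mm wide (y), 50 mm high. Origin on the underside, straight below the disc's starting centre (to 1 mm); z up. Its open-topped pocket is 69 mm wide, x from -34.5 to +46 mm. Up to x = +4 the floor is a ledge 38 mm above the table, carrying the disc, with a finger channel 34 mm wide and 12 mm deeper along its middle (x -34 to -2).
- rack: Fixed aluminium rack, base 90 x 112 x 8 mm, origin at the centre of its underside, z up. Slot for a disc on edge, centred on the origin: floor 8 mm above the table, 26 mm wide (x), 96 mm long (y), between walls rising to 38 mm with flared lips to 46 mm; end stops 28 mm high. A standing disc has its axis along the rack's x, its centre about 41 mm up, and may lean up to 30 degrees.
- small_disc: Plain dark steel disc, 44 mm diameter, 10 mm thick, flat in a similar white block of the same outer size with a smaller pocket; to be left there. Origin at the centre of its underside.
- pocket_well (a point): Where to press: block x = +29 mm, y = 0, level with the block's top; axes as the block's. From x = +4 to +46 the pocket is a deep well; 29 mm of the disc overhang it. Press down here with shut fingers, their width within x = 18 to 40, to about 18 mm below the top or until it resists (8 N), then draw back up and slightly to +x: the disc has tipped past its balance and stays tipped.
- pocket_ledge (a point): Middle of the ledge's edge (block x = +4 mm, y = 0, 38 mm above the table), over which the disc tips; axes as the block's. Tipped, the disc leans back on this edge and on a 60 degree wall below it, foot on the well's floor, 45 to 60 degrees from level. Its raised edge is on the -x side, 13 to 24 mm above the block's top at block x about -19 to -2 mm, underside facing down and to -x.
There are look-alikes about, which are no part of the job. Leave any blue, brown or purple look-alike of the large_disc alone.

How it is judged:
By the outcome, as a careful person would: the job done as asked, in the order asked, and still so for the second after the job is handed in, with the robot touching nothing.
It also fails if it takes over 48 s, if anything falls off the work surface, if the arm or the gripper's body presses on something with over 40 N, if the wrist force passes 120 N, or if a joint passes its speed limit or range.

## Working session

There is one attempt and no reset: what is moved stays moved. The work goes in short steps, Python scripts to look and compute and a shell command to move; the robot and the scene stay as the last step left them, time stands still between calls to the robot, and variables do not carry over. Pictures are saved under pics/ and viewed, at most 10 in all, crops included, and the job is handed in when it is done.

```bash
ls; mkdir -p pics; python3 - <<'E'
from workcell import bot, eyes
import cv2, numpy as np
s=bot.get_state(); print({k:np.round(v,3).tolist() for k,v in s.items()}, bot.hold_point_z)
for n in ("scene","top"):
    c=eyes.read_camera(n); cv2.imwrite(f"pics/{n}0.png",c["frame"][:,:,::-1]); print(n,np.round(c["camera_matrix"],1).tolist(),np.round(c["R"],3).tolist(),np.round(c["t"],3).tolist())
    np.savez(f"{n}0.npz",**c)
a=cv2.imread("pics/scene0.png");b=cv2.imread("pics/top0.png")
E
```

```text
pics
{'time_s': 0.0, 'q': [-1.509, 0.159, 1.598, 0.0, 1.386, -0.21], 'dq': [-0.0, 0.001, -0.001, 0.001, -0.0, 0.0], 'tau': [-0.002, -39.601, -33.143, -0.0, 0.009, 0.0], 'tool_pos': [0.154, -0.553, 0.23], 'ee_rot': [-3.111, -0.425, -0.0], 'force': [0.058, 0.884, 0.152], 'wrist_torque': [-0.001, -0.058, -0.003], 'finger_force': 0.0, 'gripper_width': 0.085} 0.0187
scene [[382.7, 0.0, 249.9], [0.0, 382.7, 192.3], [0.0, 0.0, 1.0]] [[0.539, 0.842, 0.018], [0.605, -0.371, -0.705], [-0.587, 0.391, -0.709]] [-0.305, -0.216, 1.202]
top [[492.7, 0.0, 251.4], [0.0, 492.7, 185.1], [0.0, 0.0, 1.0]] [[-0.003, -1.0, 0.015], [-0.992, 0.001, -0.124], [0.124, -0.015, -0.992]] [0.057, 0.508, 1.072]
```

View pics/top0.png

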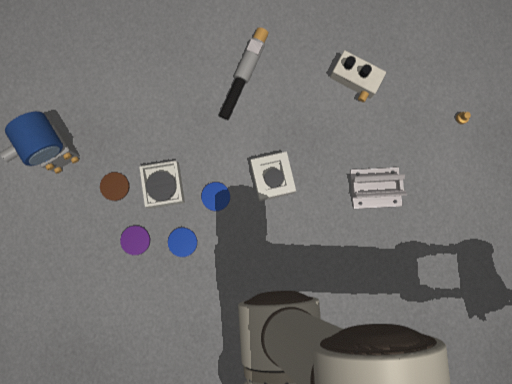

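View pics/scene0.png

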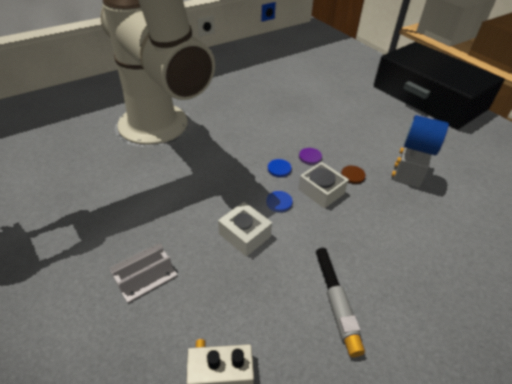

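Two candidate grey discs sit in white blocks: top pixels (161,185), which is bigger, and (273,177), which is smaller. The brown, purple and blue discs lie loose. The rack is at (377,187). The (161,185) disc fits large_disc. I'll confirm it with an enlarged crop.

```bash
cat > h.py <<'E'
import numpy as np, cv2
from scipy.spatial.transform import Rotation as Ro
def ray(c,u,v,z):
    K,R,t=c["camera_matrix"],c["R"],c["t"]
    d=R.T@np.linalg.inv(K)@np.array([u,v,1.]); o=-R.T@t
    return o+d*(z-o[2])/d[2]
def proj(c,X):
    p=c["camera_matrix"]@(c["R"]@np.asarray(X,float)+c["t"]); return p[:2]/p[2]
E
python3 - <<'E'
from h import *
c=np.load("top0.npz");f=c["frame"][:,:,::-1].copy()
g=cv2.cvtColor(f,cv2.COLOR_BGR2GRAY)
a=cv2.resize(f[150:220,125:195],None,fx=7,fy=7,interpolation=cv2.INTER_CUBIC)[:,:]
b=cv2.resize(f[150:220,340:412],None,fx=4,fy=4,interpolation=cv2.INTER_CUBIC)
im=np.zeros((490,780,3),np.uint8); im[:,:490]=a; im[:b.shape[0],490:490+b.shape[1]]=b
cv2.imwrite("pics/crop1.png",im)
for (x0,x1,y0,y1) in((125,195,150,220),(240,305,145,210)):
    m=(g[y0:y1,x0:x1]>150).astype(np.uint8)
    k=cv2.findContours(m,cv2.RETR_EXTERNAL,cv2.CHAIN_APPROX_NONE)[0]; k=max(k,key=cv2.contourArea)
    r=cv2.minAreaRect(k); bx=cv2.boxPoints(r)+[x0,y0]
    print("block px",bx.tolist()); P=np.array([ray(c,*p,.05) for p in bx]); print(P.round(4).tolist(), np.linalg.norm(P-np.roll(P,1,0),axis=1).round(4),P.mean(0).round(4))
    # dark disc inside
    hull=cv2.drawContours(np.zeros_like(m),[k],-1,1,-1); hull=cv2.erode(hull,np.ones((5,5)))
    d=((g[y0:y1,x0:x1]<85)&(hull>0)).astype(np.uint8)
    n,l,s,ce=cv2.connectedComponentsWithStats(d); i=1+s[1:,4].argmax(); print("disc",s[i],(ce[i]+[x0,y0]),ray(c,*(ce[i]+[x0,y0]),.05).round(4))
E
```

```text
block px [[138.3677806854248, 165.98254585266113], [175.76912307739258, 160.44160652160645], [181.7825469970703, 201.03221130371094], [144.38120651245117, 206.57315063476562]]
[[0.5485, 0.3053, 0.05], [0.5609, 0.2233, 0.05], [0.4709, 0.2087, 0.05], [0.4589, 0.29, 0.05]] [0.091  0.083  0.0912 0.0821] [0.5098 0.2568 0.05  ]
disc [ 21  22  30  29 614] [160.11400651 185.27850163] [0.5056 0.2567 0.05  ]
block px [[250.29402923583984, 159.16136360168457], [286.7874336242676, 150.8200168609619], [295.8921661376953, 190.6532211303711], [259.3987617492676, 198.99456787109375]]
[[0.5637, 0.0587, 0.05], [0.5825, -0.0225, 0.05], [0.4934, -0.0415, 0.05], [0.4751, 0.0389, 0.05]] [0.0908 0.0833 0.0911 0.0825] [0.5287 0.0084 0.05  ]
disc [ 24  23  20  20 149] [273.         175.81208054] [0.5264 0.0086 0.05  ]
```

View pics/crop1.png

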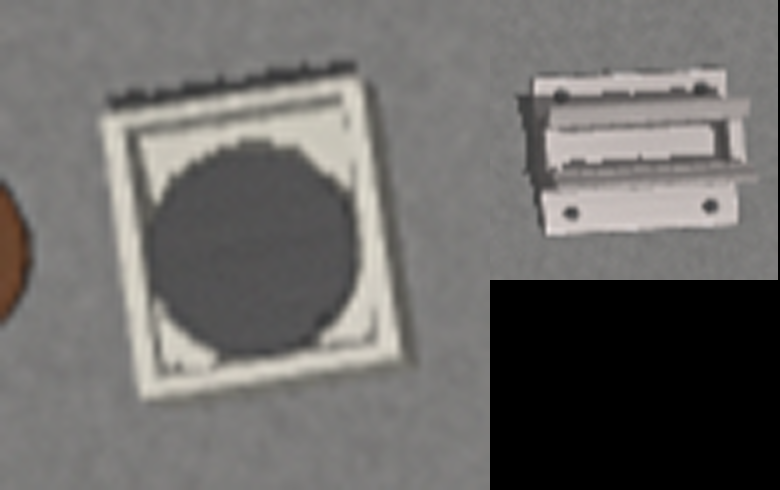

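The crop shows the large dark disc at top pixel (161.7,185.7), flush in its block, with the open well toward image-up (+x). Its diameter is about 30 px, roughly 65 mm. The rack is at right, with base corners near (350,169), (399,167), (402,206) and (354,209).

```bash
cat >> h.py <<'E'
def Rt(psi,tilt=0.,):  # tool x at yaw psi; tool z tilted by `tilt` deg from down toward tool y-direction side
    p=np.radians(psi); x=np.array([np.cos(p),np.sin(p),0]); y0=np.array([np.sin(p),-np.cos(p),0]); zd=np.array([0,0,-1.])
    a=np.radians(tilt); z=np.cos(a)*zd+np.sin(a)*y0
    return np.column_stack([x,np.cross(z,x),z])
def plan(pos,R):
    from workcell import bot
    s=bot.get_state(); R0=Ro.from_rotvec(s["ee_rot"]).as_matrix()
    d=R0.T@(np.asarray(pos)-s["tool_pos"])/.25; w=Ro.from_matrix(R0.T@R).as_rotvec()/np.radians(45)
    print("row",d.round(4).tolist(),w.round(4).tolist(),"t",round(s["time_s"],2),"pos",np.round(s["tool_pos"],4).tolist(),"F",np.round(s["force"],1).tolist(),"w",round(s["gripper_width"],4))
O=np.array([.5049,.2560]); YB=9.4
def blk(x,y,z):
    a=np.radians(YB); return np.array([O[0]+x*np.cos(a)-y*np.sin(a),O[1]+x*np.sin(a)+y*np.cos(a),z])
E
python3 - <<'E'
from h import *
for n,px in(("top",[(350.5,169.5),(399,167.5),(402,205.5),(353.75,209)]),("scene",[(113,270),(160,249),(177,270),(127,300)])):
    c=np.load(n+"0.npz"); P=np.array([ray(c,*p,.008) for p in px]); print(n,P.round(3).tolist(),np.linalg.norm(P-np.roll(P,1,0),axis=1).round(3),P.mean(0).round(4))
# block check in scene: project top corners
c=np.load("scene0.npz"); f=c["frame"][:,:,::-1].copy()
for X in[(-.04,-.041),(.05,-.041),(.05,.041),(-.04,.041),(0,0)]: 
    u,v=proj(c,blk(*X,.05)); cv2.circle(f,(int(u*16),int(v*16)),16,(0,0,255),-1,shift=4)
r0=cv2.resize(f[150:220,285:365],None,fx=5,fy=5); r1=cv2.resize(f[240:310,100:190],None,fx=4,fy=4)
im=np.zeros((350,760,3),np.uint8); im[:,:400]=r0; im[:280,400:760]=r1; cv2.imwrite("pics/crop2.png",im)
plan([.36,-.2,.2],Rt(9.4)); plan(blk(.029,0,.1),Rt(9.4))
E
```

```text
top [[0.547, -0.173, 0.008], [0.552, -0.285, 0.008], [0.464, -0.288, 0.008], [0.456, -0.177, 0.008]] [0.091 0.112 0.088 0.111] [ 0.5045 -0.2307  0.008 ]
scene [[0.467, -0.282, 0.008], [0.468, -0.176, 0.008], [0.538, -0.167, 0.008], [0.55, -0.281, 0.008]] [0.083 0.106 0.071 0.115] [ 0.5057 -0.2265  0.008 ]
row [1.1719, -1.1404, 0.124] [-0.0022, -0.0004, 0.1372] t 0.1 pos [0.1543, -0.5533, 0.2304] F [-0.2, -0.6, 0.3] w 0.085
row [2.3351, -2.7287, 0.5271] [-0.0022, -0.0004, 0.1372] t 0.1 pos [0.1543, -0.5533, 0.2304] F [-0.2, -0.6, 0.3] w 0.085
```

View pics/crop2.png

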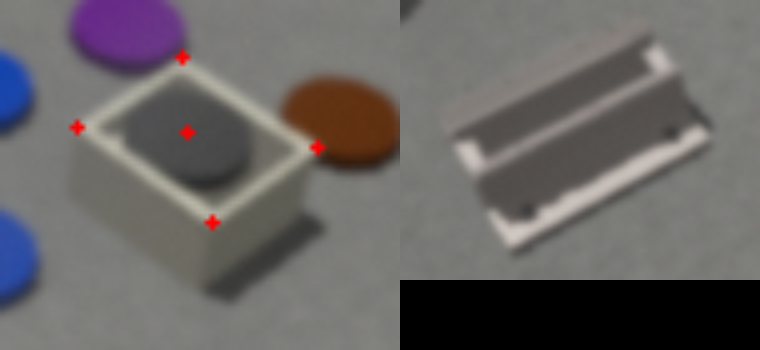

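The red model corners land on the block rim within about 1 px, and the rack is seen clearly, centred near (0.505,-0.229) with yaw about 3 degrees. Starting to move.

```bash
cat > p.sh <<'E'
python3 -c "
from h import *
$1" 
E
python3 -m creep '[[0.78,-0.91,0.1,0,0,0.137,-1],[0.78,-0.91,0.1,0,0,0.137,-1],[0.78,-0.91,0.1,0,0,0.137,-1],[0.78,-0.91,0.1,0,0,0.137,-1],[0.78,-0.91,0.1,0,0,0.137,-1],[0.78,-0.91,0.1,0,0,0.137,-1]]'
bash p.sh "plan(blk(.029,0,.1),Rt(9.4))"
```

```text
time_s: 0.85
tool_pos: [0.2818, -0.2795, 0.2054]
ee_rot: [-3.129, -0.265, 0.0]
force: [0.1, -1.0, 0.7]
gripper_width: -0.0
finger_force: 0.0
row [1.3555, -1.9606, 0.4247] [-0.002, 0.0002, 0.0059] t 0.85 pos [0.2818, -0.2795, 0.2054] F [0.1, -1.0, 0.7] w -0.0
```

```bash

python3 -m creep '[[0.65,-0.95,0.0,0,0,0,-1],[0.65,-0.95,0.0,0,0,0,-1],[0.65,-0.95,0.0,0,0,0,-1],[0.65,-0.95,0.0,0,0,0,-1],[0.65,-0.95,0.0,0,0,0,-1],[0.65,-0.95,0,0,0,0,-1],[0.65,-0.95,0,0,0,0,-1]]'
bash p.sh "plan(blk(.029,0,.1),Rt(9.4))"
```

```text
time_s: 1.72
tool_pos: [0.4026, -0.0225, 0.2062]
ee_rot: [3.131, 0.257, -0.001]
force: [-0.2, -0.5, -0.2]
gripper_width: -0.0002
finger_force: 0.0
row [0.7013, -1.0328, 0.4239] [0.0006, 0.0008, -0.0006] t 1.73 pos [0.4026, -0.0225, 0.2062] F [-0.2, -0.5, -0.2] w -0.0002
```

```bash

python3 -m creep '[[0.70,-1,0.2,0,0,0,-1],[0.70,-1,0.3,0,0,0,-1],[0.70,-1,0.4,0,0,0,-1],[0.70,-1,0.42,0,0,0,-1],[0.70,-1,0.42,0,0,0,-1],[0.7,-1,0.42,0,0,0,-1],[0.7,-1,0.42,0,0,0,-1]]'
bash p.sh "plan(blk(.029,0,.055),Rt(9.4))"
```

```text
time_s: 2.6
tool_pos: [0.5348, 0.2523, 0.1009]
ee_rot: [3.13, 0.256, -0.002]
force: [0.4, -0.7, 0.6]
gripper_width: 0.0
finger_force: 0.0
row [0.0007, -0.0341, 0.1835] [0.0008, 0.0014, -0.0011] t 2.6 pos [0.5348, 0.2523, 0.1009] F [0.4, -0.7, 0.6] w 0.0
```

```bash

python3 -m creep '[[0,-0.034,0.1,0,0,0,-1],[0,-0.034,0.18,0,0,0,-1],[0,-0.034,0.18,0,0,0,-1],[0,-0.034,0.18,0,0,0,-1]]'
bash p.sh "plan(blk(.029,0,.032),Rt(9.4))"
python3 - <<'E'
from h import *
from workcell import eyes
im=[]
for n,(x,y) in(("top",(161,185)),("scene",(325,185))):
    c=eyes.read_camera(n);f=c["frame"][:,:,::-1]; im.append(cv2.resize(f[y-45:y+45,x-45:x+45],None,fx=4,fy=4))
cv2.imwrite("pics/s3.png",np.hstack(im))
E
```

```text
time_s: 3.1
tool_pos: [0.5337, 0.2615, 0.0573]
ee_rot: [-3.131, -0.256, -0.002]
force: [0.5, 0.6, 0.5]
gripper_width: 0.0001
finger_force: 0.0
row [-0.0013, 0.0028, 0.1011] [0.0, -0.0016, -0.001] t 3.1 pos [0.5337, 0.2615, 0.0573] F [0.5, 0.6, 0.5] w 0.0001
```

View pics/s3.png

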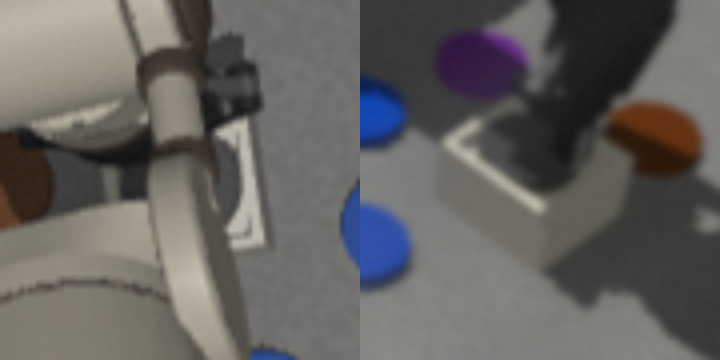

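The fingers are over the well (+x) end of the disc at about (575,150) in the right panel. The arm hides most of the top view. I'll press down in steps.

```bash

python3 -m creep '[[0,0,0.03,0,0,0,-1],[0,0,0.045,0,0,0,-1],[0,0,0.06,0,0,0,-1],[0,0,0.07,0,0,0,-1]]'
bash p.sh "plan(blk(.029,0,.032),Rt(9.4))"
```

```text
time_s: 3.7
tool_pos: [0.5325, 0.2621, 0.0383]
ee_rot: [3.131, 0.258, -0.002]
force: [0.1, -0.2, 5.7]
gripper_width: -0.0002
finger_force: 2.5
row [0.0031, 0.0058, 0.025] [0.0001, 0.0016, 0.0003] t 3.7 pos [0.5325, 0.2621, 0.0383] F [0.1, -0.2, 5.7] w -0.0002
```

```bash

python3 -m creep '[[0,0,0.01,0,0,0,-1],[0,0,0.02,0,0,0,-1],[0,0,0.025,0,0,0,-1],[0,0,0.03,0,0,0,-1]]'
bash p.sh "plan(blk(.029,0,.032),Rt(9.4))"
```

```text
time_s: 4.2
tool_pos: [0.5359, 0.2628, 0.0339]
ee_rot: [-3.13, -0.257, -0.01]
force: [2.8, -0.3, 10.9]
gripper_width: -0.0005
finger_force: 4.4
row [-0.0107, 0.0066, 0.0074] [-0.0007, -0.0081, 0.0001] t 4.2 pos [0.5359, 0.2628, 0.0339] F [2.8, -0.3, 10.9] w -0.0005
```

```bash

python3 -m creep '[[0.005,0,-0.03,0,0,0,-1],[0.015,0,-0.06,0,0,0,-1],[0.02,0,-0.1,0,0,0,-1],[0.02,0,-0.2,0,0,0,-1],[0.0,0,-0.4,0,0,0,-1],[-0.3,0,-0.5,0,0,0,-1],[-0.3,0,-0.5,0,0,0,-1]]'
python3 - <<'E'
from h import *
from workcell import eyes
im=[]
for n,(x,y) in(("top",(161,185)),("scene",(325,185))):
    c=eyes.read_camera(n);f=c["frame"][:,:,::-1]; np.savez(n+"1.npz",**c); im.append(cv2.resize(f[y-30:y+30,x-30:x+30],None,fx=6,fy=6,interpolation=cv2.INTER_CUBIC))
cv2.imwrite("pics/s4.png",np.hstack(im))
plan(blk(-.06,0,.15),Rt(99.4,0))
E
```

```text
time_s: 5.08
tool_pos: [0.4567, 0.2498, 0.1574]
ee_rot: [-3.131, -0.259, 0.0]
force: [-0.3, -0.0, 0.0]
gripper_width: 0.0001
finger_force: 0.0
row [-0.0505, 0.0068, 0.029] [0.0006, -0.0009, -1.9989] t 5.17 pos [0.4579, 0.25, 0.1573] F [0.9, -0.2, 0.6] w -0.0003
```

View pics/s4.png

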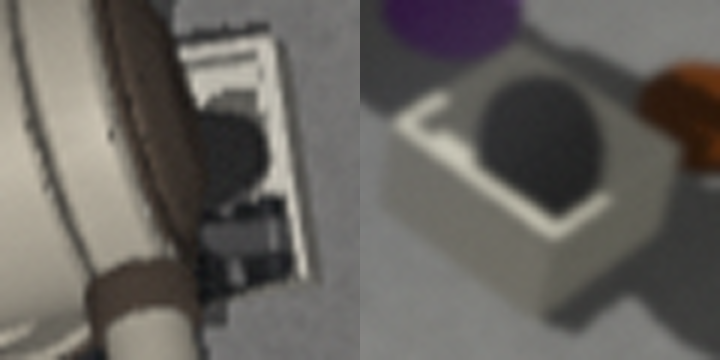

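The disc now stands tipped: in the scene view it is centred near (325,179), with its raised edge clear of the block. I'll fit its tilt from the silhouette.

```bash
cat > fit.py <<'E'
from h import *
from scipy.optimize import least_squares
c=np.load("scene1.npz"); g=cv2.cvtColor(c["frame"][:,:,::-1].copy(),cv2.COLOR_BGR2GRAY)
x0,y0=309,162
sub=cv2.GaussianBlur(g,(3,3),0)[y0:196,x0:342]
print(sub[::3,::2])
m=(sub<75).astype(np.uint8)
n,l,s,ce=cv2.connectedComponentsWithStats(m); i=l[17,17]; print("comp",s[i],ce[i]+[x0,y0])
ys,xs=np.where(l==i); U=np.c_[xs+x0,ys+y0]
ob=np.array([U[:,0].min()-.5,U[:,0].max()+.5,U[:,1].min()-.5,U[:,1].max()+.5,*U.mean(0)])
def disc(th,px,pz,y):
    a=np.linspace(0,2*np.pi,60); pts=[]
    for h in(0,.012):
        for r in(.033,.02,.01):
            for b in a:
                X=px-r*np.cos(b)*np.cos(th)+h*np.sin(th); Z=pz+r*np.cos(b)*np.sin(th)+h*np.cos(th)
                pts.append(proj(c,blk(X,y+r*np.sin(b),Z)))
    P=np.array(pts); h=cv2.convexHull(P.astype(np.float32)); M=cv2.moments(h)
    return np.array([P[:,0].min(),P[:,0].max(),P[:,1].min(),P[:,1].max(),M["m10"]/M["m00"],M["m01"]/M["m00"]])
print("obs",ob.round(1))
for t in(45,50,55,60):
    th=np.radians(t)
    f=lambda p: disc(th,.004-p[0]*np.cos(th),.038+p[0]*np.sin(th),p[1])-ob
    r=least_squares(f,[.005,0]); s=r.x[0]; cx,cz=.004-s*np.cos(th),.038+s*np.sin(th)
    print(t,r.x.round(4),r.cost.round(2),r.fun.round(1),"center under",round(cx,4),round(cz,4),"edge",round(cx-.033*np.cos(th),4),round(cz+.033*np.sin(th)+.012*np.cos(th),4))
E
python3 fit.py
```

```text
[[ 47  48  49  51  56  69  80  76  76  87  99 104 112 120 123 125 127]
 [ 60  60  66  77  89  94  95  93  89  79  69  65  66  77  94 111 122]
 [ 76  86  93  95  91  79  68  62  60  62  67  72  68  63  61  64  69]
 [125  99  95  86  64  51  49  48  46  45  45  54  77  82  71  59  45]
 [102  97  92  70  51  48  47  46  45  43  42  42  55  83  92  84  60]
 [152 123  94  62  48  47  46  44  43  41  40  38  42  69  90  93  92]
 [186 186 142  71  48  45  44  42  40  40  38  38  39  62  88  92  93]
 [125 157 168 124  72  48  42  40  39  38  37  37  39  66  90  94  95]
 [108 111 125 152 160 125  76  47  38  36  36  38  61  94  98  95  94]
 [109 108 108 110 120 148 166 139  84  50  64 108 141 130 102  94  93]
 [109 109 109 108 109 109 118 149 167 155 151 131 105  95  94  94  93]
 [110 108 109 108 109 109 108 109 112 116 104  95  93  94  94  90  81]]
comp [  6   1  27  27 436] [327.01834862 176.19495413]
obs [314.5 341.5 162.5 189.5 327.  176.2]
45 [0.0034 0.0154] 4.19 [ 1.6 -2.3  0.4 -0.3  0.7 -0.1] center under 0.0016 0.0404 edge -0.0217 0.0722
50 [0.004  0.0149] 5.55 [ 1.9 -2.6  0.5 -0.4  0.6 -0.1] center under 0.0014 0.0411 edge -0.0198 0.0741
55 [0.0047 0.0146] 7.07 [ 2.2 -2.9  0.6 -0.4  0.6 -0.1] center under 0.0013 0.0419 edge -0.0176 0.0758
60 [0.0057 0.0141] 8.4 [ 2.4 -3.2  0.5 -0.4  0.6 -0.2] center under 0.0012 0.0429 edge -0.0153 0.0775
```

```bash
cat >> fit.py <<'E'
print("----")
ob=np.array([315,335.5,167.3])
for t in(45,50,55,60):
    th=np.radians(t)
    f=lambda p: disc(th,.004-p[0]*np.cos(th),.038+p[0]*np.sin(th),p[1])[:3]-ob
    r=least_squares(f,[.005,0],x_scale=.001); s=r.x[0]; cx,cz=.004-s*np.cos(th),.038+s*np.sin(th)
    # lower constraint: foot height
    print(t,r.x.round(4),r.fun.round(1),"edge",round(cx-.033*np.cos(th),4),round(cz+.033*np.sin(th)+.012*np.cos(th),4),"foot",round(cx+.033*np.cos(th),4),round(cz-.033*np.sin(th),4), disc(th,cx,cz,r.x[1]).round(1))
E
python3 fit.py | sed -n '/----/,$p'
```

```text
----
45 [-0.0026  0.0019] [-1.4  1.5 -0. ] edge -0.0175 0.068 foot 0.0292 0.0128 [313.6 337.  167.3 193.7 325.3 180.5]
50 [-0.0021  0.0022] [-1.1  1.1 -0. ] edge -0.0159 0.0694 foot 0.0266 0.0111 [313.9 336.6 167.3 193.5 325.3 180.5]
55 [-0.0014  0.0025] [-0.8  0.8  0. ] edge -0.0141 0.0708 foot 0.0237 0.0099 [314.2 336.3 167.3 193.4 325.3 180.3]
60 [-0.0011  0.0025] [-0.5  0.5  0. ] edge -0.012 0.0717 foot 0.021 0.0085 [314.5 336.  167.3 193.6 325.3 180.4]
```

```bash

python3 -m creep '[[0,0,-0.1,0,0,-1,-0.34],[0,0,-0.1,0,0,-1,-0.34],[0,0,-0.1,0,0,-1,-0.34],[0,0,-0.1,0,0,-1,-0.34],[0,0,-0.1,0,0,-1,-0.34]]'
python3 -m creep '[[0,0,0,0,0,-1,-0.34],[0,0,0,0,0,-1,-0.34],[0,0,0,0,0,-1,-0.34],[0,0,0,0,0,-1,-0.34],[0,0,0,0,0,-1,-0.34]]'
bash p.sh "plan(blk(-.035,0,.111),Rt(99.4,33))"
```

```text
time_s: 5.8
tool_pos: [0.4596, 0.2498, 0.1811]
ee_rot: [-2.794, -1.436, 0.0]
force: [-0.1, 0.2, 0.2]
gripper_width: 0.0281
finger_force: 0.0
time_s: 6.42
tool_pos: [0.4593, 0.2498, 0.1811]
ee_rot: [-2.034, -2.394, 0.0]
force: [0.3, -0.6, -0.5]
gripper_width: 0.0283
finger_force: 0.0
row [-0.0054, 0.044, 0.2805] [-0.7336, 0.0008, -0.0025] t 6.42 pos [0.4593, 0.2498, 0.1811] F [0.3, -0.6, -0.5] w 0.0283
```

```bash

python3 -m creep '[[0,0,0.0,-0.733,0,0,-0.34],[0,0,0.05,-0.733,0,0,-0.34],[0,0.044,0.2,-0.733,0,0,-0.34],[0,0.044,0.28,-0.733,0,0,-0.34],[0,0.044,0.28,-0.733,0,0,-0.34]]'
python3 - <<'E'
from h import *
from workcell import eyes
im=[]
for n,(x,y) in(("top",(161,185)),("scene",(325,175))):
    c=eyes.read_camera(n);f=c["frame"][:,:,::-1].copy()
    np.savez(n+"2.npz",**c); im.append(cv2.resize(f[y-40:y+30,x-35:x+35],None,fx=5,fy=5,interpolation=cv2.INTER_CUBIC))
cv2.imwrite("pics/s5.png",np.hstack(im))
plan(blk(.003,0,.052),Rt(99.4,33))
E
```

```text
time_s: 7.05
tool_pos: [0.4673, 0.2509, 0.1082]
ee_rot: [1.755, 2.065, 0.604]
force: [-0.3, -0.3, 0.2]
gripper_width: 0.0281
finger_force: 0.0
row [-0.0061, -0.0079, 0.2844] [0.0012, -0.0002, -0.0025] t 7.15 pos [0.471, 0.2519, 0.1127] F [0.6, -0.1, 0.7] w 0.0284
```

View pics/s5.png

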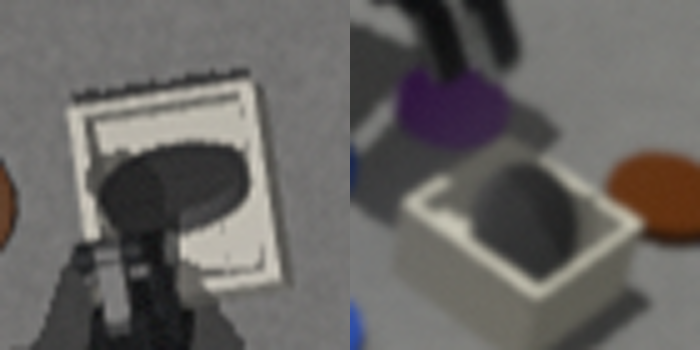

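The top view shows the tipped disc as an ellipse spanning about (146..176, 173..191), with the fingers poised behind its raised edge. In the scene view it stands in the well. I'll refit with both views.

```bash
cat > fit2.py <<'E'
from h import *
from scipy.optimize import minimize
C={n:np.load(n+"2.npz") for n in("top","scene")}
for n,(x0,x1,y0,y1) in {"top":(140,182,168,198)}.items():
    g=cv2.cvtColor(C[n]["frame"][:,:,::-1].copy(),cv2.COLOR_BGR2GRAY); print(g[y0:y1,x0:x1:3])
def disc(c,th,px,pz,y):
    P=[]
    for h in(0,.012):
        for b in np.linspace(0,2*np.pi,72):
            P.append(proj(c,blk(px-.033*np.cos(b)*np.cos(th)+h*np.sin(th),y+.033*np.sin(b),pz+.033*np.cos(b)*np.sin(th)+h*np.cos(th))))
    return np.array(P)
ob=dict(top=[146,176,173,191.5],scene=[314.3,336,167.4])
def cost(p):
    th,s,y=np.radians(p[0]),p[1]/1e3,p[2]/1e3; e=0
    for n in C:
        P=disc(C[n],th,.004-s*np.cos(th),.038+s*np.sin(th),y); b=[P[:,0].min(),P[:,0].max(),P[:,1].min(),P[:,1].max()]
        e=e+sum((np.array(b[:len(ob[n])])-ob[n])**2)
    return e
for t in(45,50,55,60):
    r=minimize(lambda q:cost([t,*q]),[0,0],method="Nelder-Mead"); s=r.x[0]; th=np.radians(t)
    cx,cz=4-s*np.cos(th),38+s*np.sin(th)
    b=disc(C["top"],th,cx/1e3,cz/1e3,r.x[1]/1e3)
    print(t,r.x.round(1),round(r.fun,1),"mid rim",round(cx-33*np.cos(th)+6*np.sin(th),1),round(cz+33*np.sin(th)+6*np.cos(th),1),b.min(0).round(1),b.max(0).round(1))
E
python3 fit2.py
```

```text
[[187 115 106 124 144 161 184 184 184 183 182 181 186  90]
 [186  92 146 164 182 184 183 184 182 183 183 183 186  89]
 [185  87 185 182 183 182 181 182 182 182 182 182 187  86]
 [177  93 185 183 181 181 181 183 183 184 184 183 189  85]
 [162 115 185 181 181 183 184 174 161 173 184 184 187  86]
 [152 132 184 181 185 185 153 126 100 125 151 187 187  87]
 [152 135 178 156 186 154  71  53  50  56  65 152 186  87]
 [146 147 140 101 152  69  45  46  46  46  45  71 189  87]
 [131 171  88  93  67  42  47  50  50  52  51  48 191  88]
 [121 182  82  82  35  45  52  52  51  49  51  48 191  91]
 [117 154  80  57  36  40  51  51  49  50  50  48 191  95]
 [115 107  79  39  38  38  51  50  50  50  50  51 181 105]
 [115 102  73  35  38  40  51  47  51  52  55  53 164 123]
 [113 103  60  37  40  41  47  51  53  49  49  56 148 134]
 [114 107  45  41  39  39  42  52  51  53  51  54 165 137]
 [113 147  38  38  40  41  43  50  52  49  57  54 188 151]
 [116 186  34  40  39  39  39  50  49  49  67  53 189 173]
 [114 192  35  39  38  36  42  51  50  60  65  61 190 185]
 [115 189  58  39  39  43  40  50  63 
[... 233 characters left out ...]
77 140 163 187 186 189]
 [115 190  89  63  37  30  33  61 141 185 167 186 186 189]
 [115 165  74  66  30  19  36  92 188 189 185 186 186 189]
 [107  90  50  65  39  24  42 107 187 183 186 185 186 190]
 [ 91  36  72  74  52  25  45  99 187 185 186 185 187 187]
 [ 81  39 103  99  57  24  37  91 189 186 184 186 188 187]
 [ 62  49 115 101  43  23  37  82 188 188 184 189 189 188]
 [ 58  49  82  93  36  40  33  65 158 190 186 187 185 187]]
45 [-2.4 -0.4] 11.7 mid rim -13.4 63.9 [145.2 170.6] [176.  193.3]
50 [-1.9 -0.3] 5.0 mid rim -11.4 65.6 [145.2 171.5] [176.  192.5]
55 [-1.3 -0.3] 1.8 mid rim -9.3 67.4 [145.2 172.5] [176.  191.6]
60 [-0.8 -0.3] 2.4 mid rim -6.9 68.9 [145.2 173.5] [176.  190.7]
```

```bash

python3 -m creep '[[-0.006,-0.008,0.1,0,0,0,-0.34],[-0.006,-0.008,0.2,0,0,0,-0.34],[-0.006,-0.008,0.24,0,0,0,-0.34],[-0.006,-0.008,0.28,0,0,0,-0.34],[-0.006,-0.008,0.28,0,0,0,-0.34]]'
bash p.sh "plan(blk(.003,0,.052),Rt(99.4,33))"
```

```text
time_s: 7.78
tool_pos: [0.5065, 0.2562, 0.0518]
ee_rot: [1.749, 2.062, 0.611]
force: [0.1, 0.9, 1.0]
gripper_width: 0.0282
finger_force: 0.0
row [0.0003, 0.005, 0.0022] [-0.0001, 0.0001, -0.0003] t 7.78 pos [0.5065, 0.2562, 0.0518] F [0.1, 0.9, 1.0] w 0.0282
```

No contact. Closing.

```bash

python3 -m creep '[[0,0,0,0,0,0,-1],[0,0,0,0,0,0,-1],[0,0,0,0,0,0,-1],[0,0,0,0,0,0,-1],[0,0,0,0,0,0,-1]]'
bash p.sh "plan(blk(-.03,0,.15),Rt(99.4,33))"
```

```text
time_s: 8.4
tool_pos: [0.5066, 0.2564, 0.0525]
ee_rot: [1.748, 2.061, 0.612]
force: [-3.2, -0.9, 6.6]
gripper_width: 0.0105
finger_force: 60.9
row [-0.0002, 0.1066, -0.396] [0.0017, -0.0004, -0.0001] t 8.4 pos [0.5066, 0.2564, 0.0525] F [-3.2, -0.9, 6.6] w 0.0105
```

```bash

python3 -m creep '[[0,0.02,-0.04,0,0,0,-1],[0,0.05,-0.1,0,0,0,-1],[0,0.1,-0.25,0,0,0,-1],[0,0.11,-0.4,0,0,0,-1],[0,0.11,-0.5,0,0,0,-1],[0,0.11,-0.6,0,0,0,-1]]'
bash p.sh "plan([.48,-.229,.2],Rt(93.3,0))"
python3 - <<'E'
from h import *
from workcell import eyes
im=[]
for n,(x,y) in(("top",(161,195)),("scene",(310,150))):
    c=eyes.read_camera(n);f=c["frame"][:,:,::-1].copy()
    im.append(cv2.resize(f[y-55:y+45,x-50:x+50],None,fx=3.5,fy=3.5,interpolation=cv2.INTER_CUBIC))
cv2.imwrite("pics/s6.png",np.hstack(im))
E
```

```text
time_s: 9.15
tool_pos: [0.4463, 0.2462, 0.1919]
ee_rot: [1.75, 2.065, 0.608]
force: [0.3, -0.2, -3.5]
gripper_width: 0.0106
finger_force: 59.5
row [-1.8971, -0.1324, -0.1236] [0.7284, -0.0388, 0.1325] t 9.15 pos [0.4463, 0.2462, 0.1919] F [0.3, -0.2, -3.5] w 0.0106
```

View pics/s6.png

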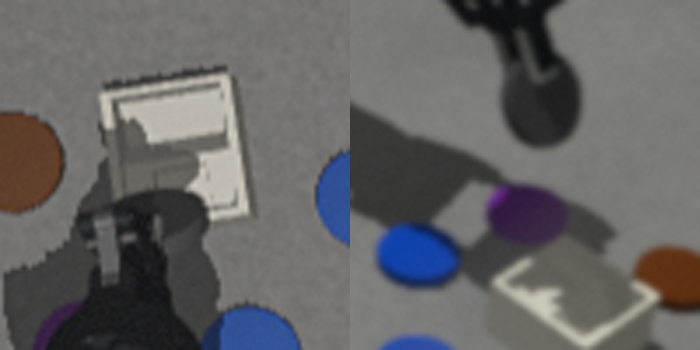

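```bash

python3 -m creep '[[-0.2,0,-0.1,0.2,0,0,-1],[-0.4,0,-0.12,0.5,0,0,-1],[-0.6,0,-0.12,0.728,-0.03,0.1,-1],[-0.9,0,-0.12,0.728,-0.04,0.13,-1],[-0.95,-0.07,-0.12,0.728,-0.04,0.13,-1],[-0.95,-0.07,-0.12,0.728,-0.04,0.13,-1],[-0.95,-0.07,-0.12,0.728,-0.04,0.13,-1]]'
bash p.sh "plan([.505,-.229,.15],Rt(93.3,0))"
```

```text
time_s: 10.12
tool_pos: [0.4563, 0.0077, 0.2072]
ee_rot: [2.154, 2.285, 0.003]
force: [0.4, 0.8, -3.0]
gripper_width: 0.0108
finger_force: 59.9
row [-0.9565, 0.1383, 0.2291] [0.0034, 0.0001, 0.0017] t 10.12 pos [0.4563, 0.0077, 0.2072] F [0.4, 0.8, -3.0] w 0.0108
```

```bash

python3 -m creep '[[-0.25,0,0,0,0,0,-1],[-0.5,0,0,0,0,0,-1],[-0.7,0.1,0,0,0,0,-1],[-0.9,0.138,0.1,0,0,0,-1],[-0.956,0.138,0.2,0,0,0,-1],[-0.956,0.138,0.23,0,0,0,-1],[-0.956,0.138,0.23,0,0,0,-1]]'
python3 - <<'E'
from h import *
from workcell import eyes
im=[]
for n,(x,y) in(("top",(377,170)),("scene",(145,255))):
    c=eyes.read_camera(n);f=c["frame"][:,:,::-1].copy()
    np.savez(n+"3.npz",**c); im.append(cv2.resize(f[y-60:y+60,x-60:x+60],None,fx=3.3,fy=3.3,interpolation=cv2.INTER_CUBIC))
cv2.imwrite("pics/s7.png",np.hstack(im))
plan([.505,-.229,.100],Rt(93.3,0))
E
```

```text
time_s: 11.0
tool_pos: [0.5053, -0.2278, 0.1505]
ee_rot: [2.152, 2.286, 0.003]
force: [-0.8, -0.0, -3.0]
gripper_width: 0.0109
finger_force: 59.8
row [-0.0012, -0.0051, 0.208] [0.0065, 0.0025, 0.0038] t 11.1 pos [0.506, -0.2285, 0.152] F [-0.5, -0.5, -3.7] w 0.0107
```

View pics/s7.png

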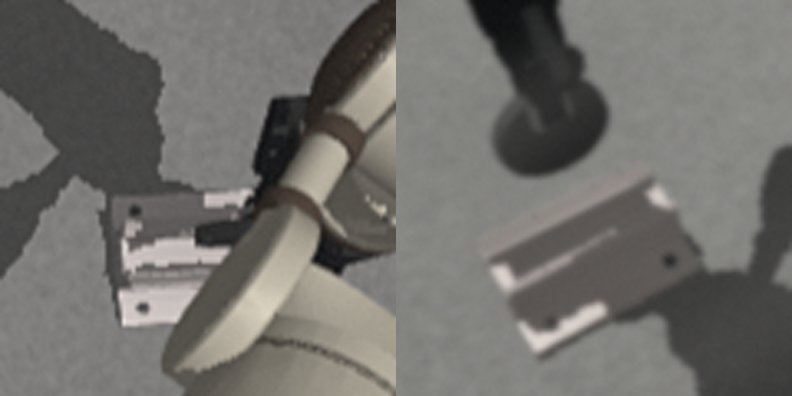

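```bash
python3 - <<'E'
from h import *
s0=np.load("scene0.npz"); t0=np.load("top0.npz"); a=np.radians(3.3)
rk=lambda x,y,z:np.array([.505+x*np.cos(a)-y*np.sin(a),-.229+x*np.sin(a)+y*np.cos(a),z])
im=[]
for c,(x0,y0,w,h) in((s0,(105,240,80,70)),(t0,(340,155,72,63))):
    f=cv2.resize(c["frame"][:,:,::-1][y0:y0+h,x0:x0+w],None,fx=5,fy=5,interpolation=cv2.INTER_CUBIC)
    def ln(A,B,col):
        q=[tuple(int(v) for v in ((proj(c,rk(*P))-[x0,y0]+.5)*5)) for P in(A,B)]; cv2.line(f,q[0],q[1],col,1)
    for sx in(-1,1):
        ln((sx*.045,-.056,.008),(sx*.045,.056,.008),(0,0,255)); ln((sx*.013,-.048,.038),(sx*.013,.048,.038),(0,255,0)); ln((sx*.013,-.048,.008),(sx*.013,.048,.008),(255,255,0))
        ln((-.045,sx*.056,.008),(.045,sx*.056,.008),(0,0,255))
    im.append(cv2.resize(f,(400,350)))
cv2.imwrite("pics/s8.png",np.hstack(im))
E
```

```text
(no output)
```

View pics/s8.png

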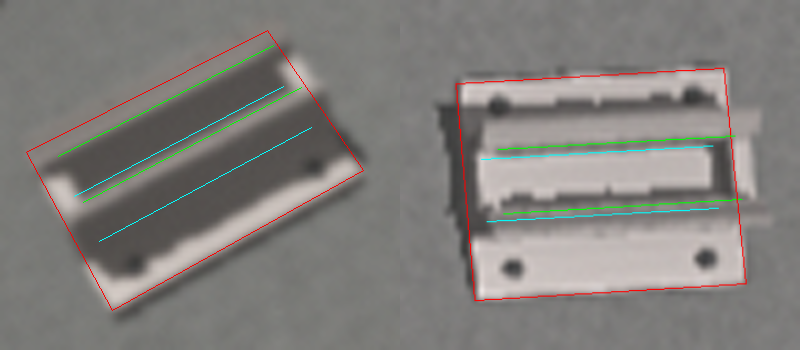

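The overlay matches the rack base and slot within about 1 px, so I'm descending.

```bash

python3 -m creep '[[0,-0.005,0.1,0,0,0,-1],[0,-0.005,0.2,0,0,0,-1],[0,-0.005,0.28,0,0,0,-1],[0,-0.005,0.33,0,0,0,-1],[0,-0.005,0.345,0,0,0,-1],[0,-0.005,0.345,0,0,0,-1]]'
bash p.sh "plan([.505,-.229,.055],Rt(93.3,0))"
```

```text
time_s: 11.85
tool_pos: [0.5048, -0.2297, 0.0653]
ee_rot: [2.152, 2.283, 0.003]
force: [0.1, -0.5, -3.6]
gripper_width: 0.0106
finger_force: 59.9
row [0.0029, 0.001, 0.0411] [0.0056, 0.0022, 0.002] t 11.85 pos [0.5048, -0.2297, 0.0653] F [0.1, -0.5, -3.6] w 0.0106
```

```bash

python3 -m creep '[[0,0,0.012,0,0,0,-1],[0,0,0.022,0,0,0,-1],[0,0,0.032,0,0,0,-1],[0,0,0.032,0,0,0,-1]]'
python3 - <<'E'
from h import *
from workcell import eyes
im=[]
for n,(x,y) in(("top",(377,170)),("scene",(145,255))):
    c=eyes.read_camera(n);f=c["frame"][:,:,::-1].copy()
    im.append(cv2.resize(f[y-45:y+45,x-45:x+45],None,fx=4.4,fy=4.4,interpolation=cv2.INTER_CUBIC))
cv2.imwrite("pics/s9.png",np.hstack(im))
E
```

```text
time_s: 12.35
tool_pos: [0.504, -0.2294, 0.0562]
ee_rot: [2.154, 2.284, 0.003]
force: [-0.8, 0.1, -3.7]
gripper_width: 0.0105
finger_force: 59.9
```

```bash

python3 -m creep '[[0,0,0.006,0,0,0,-1],[0,0,0.012,0,0,0,-1],[0,0,0.012,0,0,0,-1]]'
```

```text
time_s: 12.82
tool_pos: [0.5046, -0.2298, 0.0544]
ee_rot: [2.153, 2.283, 0.003]
force: [-1.8, 0.9, 4.7]
gripper_width: 0.0105
finger_force: 60.8
```

Contact at the predicted height for the slot floor. Releasing, then rising straight up.

```bash

python3 -m creep '[[0,0,0,0,0,0,-0.6],[0,0,0,0,0,0,-0.4],[0,0,0,0,0,0,0],[0,0,0,0,0,0,0.2],[0,0,0,0,0,0,0.2]]'
python3 -m creep '[[0,0,-0.05,0,0,0,0.2],[0,0,-0.15,0,0,0,0.2],[0,0,-0.35,0,0,0,0.2],[0,0,-0.6,0,0,0,0.2],[0.2,-0.2,-0.7,0,0,0,0.2],[0.5,-0.45,-0.7,0,0,0,0.2],[0.7,-0.45,-0.7,0,0,0,0.2],[0.7,-0.45,-0.7,0,0,0,0.2]]'
python3 - <<'E'
from h import *
from workcell import eyes,bot
a=np.radians(3.3)
rk=lambda x,y,z:np.array([.505+x*np.cos(a)-y*np.sin(a),-.229+x*np.sin(a)+y*np.cos(a),z])
for n in("top","scene"):
    c=eyes.read_camera(n); np.savez(n+"4.npz",**c); c0=np.load(n+"0.npz")
    g=[cv2.cvtColor(q["frame"],cv2.COLOR_RGB2GRAY).astype(int) for q in(c0,c)]
    ctr=proj(c,rk(0,0,.041)); u,v=ctr.round().astype(int); print(n,ctr.round(1))
    print((g[1])[v-24:v+25:3,u-27:u+28:3]); 
    for lean in(-20,0,20):
        t=np.radians(lean);P=[]
        for h in(-.006,.006):
            for b in np.linspace(0,6.28,60):
                y=.033*np.cos(b); w=.033*np.sin(b)+.033; P.append(proj(c,rk(w*np.sin(t)+h*np.cos(t),y,.008+w*np.cos(t)-h*np.sin(t))))
        P=np.array(P);print(lean,P.min(0).round(1),P.max(0).round(1))
s=bot.get_state();print(s["tool_pos"].round(3) if hasattr(s["tool_pos"],"round") else s["tool_pos"],s["force"],s["time_s"])
E
```

```text
time_s: 13.45
tool_pos: [0.5043, -0.2296, 0.0535]
ee_rot: [2.153, 2.284, 0.003]
force: [-0.3, -0.6, -1.0]
gripper_width: 0.0513
finger_force: 0.0
time_s: 14.45
tool_pos: [0.3799, -0.0593, 0.2288]
ee_rot: [2.151, 2.284, 0.004]
force: [0.9, -1.0, 0.5]
gripper_width: 0.0513
finger_force: 0.0
top [379.5 185.8]
[[119 122 119 122 119 116 116 118 122 119 119 114 118 118 115 116 122 122
  118]
 [115 118 123 115 120 115 117 119 116 117 121 120 117 118 114 119 116 120
  115]
 [103  95 110  98 111 124 132 153 143 127 131 140 157 186 182 179 117 120
  118]
 [188 185 176 181 180 181 178 175 174 175 174 148 151  87 112 178 117 120
  117]
 [ 97  92  61  94  92  91  88  87  85  92  92  97 101 103 110 121 128 130
  118]
 [ 95 131 145 144 146 149 152 155 154 155 156 156 153 153 152 152 151 153
  120]
 [ 73 159 160 153 156 149  87  90  87  80  81  83  81 119 107  87 166 125
  119]
 [ 73 189 158  88  92  84  63  64  67  72  81  81  76  71  72  73 184 145
  119]
 [ 70 187 178  91  93  40  56  64  70  74  79  70  67  64  59  80 174 153
  119]
 [ 72 187 189 154 149  48  47  46  45  46  54  70  75  87  91  
[... 1536 characters left out ...]
31  30  36  72 121 119  90  84  82  82  82  84
   85]
 [112  86  81  80  54  31  41  89 130 117  90  83  82  83  83  84  85  81
   67]
 [129 147  87  81  86  92 136 120  88  80  81  82  83  83  85  85  87 105
  127]
 [153 199 135 111 140 125  93  82  81  82  83  82  83  84  86 124 180 197
  184]
 [124 178 166 132  96  82  82  80  82  82  82  83  86 106 165 198 185 126
   92]
 [122 125 102  81  80  81  82  80  82  83  83  93 159 194 190 143  88 104
  124]
 [122 119  89  79  80  80  82  83  84 106 147 189 193 150  90 105 122 127
  124]]
-20 [121.6 243.9] [154.9 275.5]
0 [123.8 248.8] [156.8 276.9]
20 [126.5 255.5] [159.3 278.9]
[ 0.38  -0.059  0.229] [ 0.02158602 -0.52197761  0.56829872] 14.55
```

The scene pixels show the dark disc spanning u 125–155 with its top near v 250, which matches the predicted standing silhouette with little lean. I'll check that it has settled, then hand in.

```bash

python3 -m creep '[[0,0,0,0,0,0,0.2],[0,0,0,0,0,0,0.2],[0,0,0,0,0,0,0.2],[0,0,0,0,0,0,0.2]]' | head -1
python3 - <<'E'
from h import *
from workcell import eyes,bot
c=eyes.read_camera("scene"); d=np.abs(c["frame"].astype(int)-np.load("scene4.npz")["frame"])[235:295,105:185].max(2)
print("changed px",(d>25).sum())
# small disc unchanged vs start
t=eyes.read_camera("top"); print("small block diff",(np.abs(c["frame"].astype(int)-np.load("scene0.npz")["frame"])[205:255,218:275].max(2)>60).sum())
if (d>25).sum()<15: print(bot.finish_job())
E
```

```text
time_s: 15.05
changed px 0
small block diff 643
the job is handed in; nothing more can be done
None
```

I tipped the large disc, lifted it out and stood it on edge in the rack slot, then released it and handed the job in at about 15 s; the disc was still over the last half second, and I never touched the small disc, though my last image check on its block differed from the start image (probably the arm's shadow) and I did not look closer.

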